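# Draw the middle plate from the rack onto the reading stand

### The arm

A 6-joint arm with a two-finger parallel gripper is mounted at the origin on the work surface. World frame = base frame: x ahead of the robot, y to its left, z up, the work surface at z = 0. Lengths are in mm, angles in rad, forces in N, time in s.
With the tool pointing down it reaches from about 375 to 975 mm from the base axis. Payload 3.8 kg.
Tool frame: the origin (TCP) lies on the centre line of the jaws, within the pads' length; the fingertips stand ahead of it and the grasp point (between the pads) lies 8 mm behind it (arm.tips_ahead is the z of the fingertips in the tool frame, in mm); z points along the fingers, y is the line along which they close (so a half turn about z gives the same grasp; the last joint's range is limited). The gripper opens to 88 mm and grips with 3 to 60 N. Pads are 18 mm wide; open, the fingers measure 123 mm over their backs; the gripper's body (75 mm by 187 mm) begins 45 mm behind the grasp point.
Start: joints at [1.248, 0.264, 1.604, -0, 1.274, -0.037], TCP at [190.297, 647.615, 249.706] pointing down, gripper open.
Joint ranges: [-2.63, 2.63], [-0.94, 2.18], [0.31, 2.57], [-1.31, 4.45], [0, 2.66], [-2.55, 2.55]. Speed limits (rad/s): [2.57, 2.57, 3.14, 3.14, 3.14, 3.14].

### API

Orientations are given as a unit quaternion [w, x, y, z].
In Python, from cell import arm gives the robot as it stands.
- The arm moves only by the tool servo_tool, never from a script. Its argument "steps" is a list of rows, each an object of numbers: "gripper": the finger opening in m, from 0 to 0.0881; "x", "y", "z": the shift along the tool's x, y, z in m; "yaw": the turn about the tool's z in rad. A call has 1 to 20 rows; each row shifts and turns the commanded pose from where the row before left it, along the tool's axes as they then stand; what a row does not reach is not made up. A row lasts 1/12 s, in which the tool goes at most 41.7 mm and 7.16 degrees, less where a joint would pass 70% of its speed; a pose out of reach is approached as far as the arm can. A call is refused whole if a number of a shift passes 0.0417 or a number of a turn 0.125, either way. A call with a gripper value outside its range is refused whole. The fingers move at their own pace and stop on an object; "newtons" is the grip in N (left out, the last holds). Time passes only in rows, so rows that do not move let the fingers close. It gives the time, the measured TCP pose, the force, the opening and the grip force at its end, in the units of the state.
- arm.state(): the state, without advancing time (a new reading comes with each control period).
- arm.read_camera(name): name is "side" or "top"; returns the picture (400x640x3 uint8, red, green, blue); there is no depth.
- arm.camera_info(name): a dict with "intrinsics" (3x3 intrinsics, pixels), "dist" ([k1, k2, p1, p2, k3] as OpenCV has them; the pictures are not rectified), "extrinsics" (4x4, takes a point from world to camera coordinates). Camera axes: x right, y down, z forward; pixel columns grow to the right and rows downward; lengths in mm; the calibration is good to about 2 mm. A picture is of the moment at which its call begins. camera_info takes no time and is no camera call.
- arm.close_job(): hands the job in; it is judged then, once.
The state is a dict: "time_s": time; "qpos": joint angles; "joint_vel": joint speeds; "effort": joint torques, N m; "tcp_pos": TCP position; "ee_rot": TCP orientation; "contact_force": force on the tool from outside, world axes, zero at the start; "wrist_torque": the same for the moment, N m; "width": finger opening in mm; "gripper_force": force on a finger pad.
Only numpy, scipy, OpenCV 4.12 (cv2) and the standard library are available. Lean on these libraries where they do the work, as an engineer would, in place of code of your own. Each camera call takes 0.05 s, during which the arm holds its last target. There are 200 camera calls.

### The job

Of the three coated glass plates in the slotted rack, slide the one of middle width straight up out of its slot, holding it only by the bare glass band along its top and never touching its white coating, and set it on the leaning reading stand: lower edge on the stand's ledge, back flat against the two rails, square and centred, bare band uppermost. The ledge is clamped at a different height each time, so feel for it: lower the plate gently until it rests on the ledge and only then let go, without pressing hard or letting it drop. Leave the other two plates standing in their slots and do not disturb the vials, the jar and the beaker.

Things in the scene. Friction and masses are not known exactly. Their poses are not given: they have to be found in the camera images.
- plate_middle: the plate to move: glass plate 8 mm thick (its x), 80 mm wide (its y), 120 mm tall (its z), 192 g, white coating on both faces except a clear bare band 20 mm high along the top; origin at the centre of its lower edge, z up along the plate. At the start it stands in one of the rack's slots, its top edge about 128 mm above the bench
- coat_middle: the coated part of the middle plate: its lower 100 mm, white, part of the plate and flush with the bare band; same frame as plate_middle. Fingers must keep off it, so a grasp has at most 20 mm of bite, and the plate must not be pushed up through the fingers
- plate_narrow: glass plate 8 mm thick (its x), 60 mm wide (its y), 120 mm tall (its z), 144 g, white coating on both faces except a clear bare band 20 mm high along the top; origin at the centre of its lower edge, z up along the plate; stays in the rack
- plate_wide: glass plate 8 mm thick (its x), 100 mm wide (its y), 120 mm tall (its z), 240 g, white coating on both faces except a clear bare band 20 mm high along the top; origin at the centre of its lower edge, z up along the plate; stays in the rack
- rack: fixed grey plastic rack, 150 (x) by 126 mm (y), origin under its centre, z up. Three slots 11 mm wide, 114 mm long, run along its y at x = -46, 0, +46 mm, each between its own 5 mm walls; slot floors 8 mm, slot walls 85 mm, end walls 58 mm above the bench. Plates face along the rack's x and stand 43 mm proud, 38 mm clear of each other
- rack_pad (a point): point in the middle slot, 42 mm above the bench, where a rubber spring pad (one in each slot) presses the plate about 1.5 mm towards the rack's +x against the slot wall with about 5 N; drawing a plate out drags with some 5 to 12 N until its lower edge has passed the pad
- stand: fixed reading stand, white foot plate 150 mm (x) by 110 mm (y) by 12 mm, origin under it on the bench; carries the backrest, which leans towards the stand's -x, so its front looks along the stand's +x and upward
- backrest: backrest fixed to the stand, leaning 25 degrees from vertical; z runs up along its two aluminium rails, y across, x out of the front. Rail fronts at x = 0; rails 14 mm wide at y = -31 and +31 mm, from z = -20 to 105 mm, open between them save a crossbar behind at z = 62 mm. Origin 32 mm above the bench, midway between the rails
- backrest_mid (a point): point on the backrest's front plane midway between the rails, at its z = 22.5 mm: the middle of the ledge's range. The ledge (not reported) is square to the rails, 92 mm wide, 25 mm deep with a 4 mm high lip at its outer end; its top is clamped anywhere from 17.5 mm below to 17.5 mm above this point (backrest z = 5 to 40 mm); the clamp holds 60 N
- vial0: amber glass vial with white screw cap, 28 mm diameter, 60 mm tall, origin under its centre; a bystander beside the rack
- vial1: amber glass vial with white screw cap, 28 mm diameter, 60 mm tall, origin under its centre; a bystander beside the rack
- vial2: amber glass vial with white screw cap, 28 mm diameter, 60 mm tall, origin under its centre; a bystander in front of the stand
- vial3: amber glass vial with white screw cap, 28 mm diameter, 60 mm tall, origin under its centre; a bystander between rack and stand
- jar: amber glass jar with blue cap, 68 mm diameter, 90 mm tall, origin under its centre; a bystander between rack and stand
- beaker: glass beaker, 64 mm diameter, 75 mm tall, origin under its centre; a bystander at the back
Mind the look-alikes: they are no part of the job. Leave any green or yellow look-alike of the plate_middle alone.

How it is judged:
By the outcome, as a careful person would: the job done as asked, in the order asked, and still so for the second after the job is handed in, with the robot touching nothing.
It also fails if it takes over 51 s, if anything falls off the work surface, if the arm or the gripper's body presses on something with over 40 N, if the wrist force passes 120 N, or if a joint passes its speed limit or range.

## Working session

There is one attempt and no reset: what is moved stays moved. The work goes in short steps, Python scripts to look and compute and a tool call to move; the robot and the scene stay as the last step left them, time stands still between calls to the robot, and variables do not carry over. Pictures are saved under pics/ and viewed, at most 10 in all, crops included, and the job is handed in when it is done.

Besides the shell and the picture viewer there is one more tool, called after "Call:" as name(argument=value, ...), one argument or row to a line, values as JSON. servo_tool: Moves the arm, as the interface text tells. Its arguments: {"type":"object","properties":{"steps":{"type":"array"},"newtons":{"type":"number"}},"required":["steps"]}

```bash
mkdir -p pics; ls; python3 - <<'E'
from cell import arm
import cv2
print(arm.state(), arm.tips_ahead)
for n in("side","top"):
    im=arm.read_camera(n); cv2.imwrite(f"pics/{n}0.png",cv2.resize(im[:,:,::-1],(800,500),interpolation=cv2.INTER_CUBIC)); cv2.imwrite(f"raw_{n}.png",im[:,:,::-1])
    print(arm.camera_info(n))
E
```

```text
pics
{'time_s': 0.0, 'qpos': array([ 1.24809299e+00,  2.64748987e-01,  1.60532284e+00, -2.84253662e-06,
        1.27372282e+00, -3.68544752e-02]), 'joint_vel': array([-0.0012752 ,  0.00018256, -0.00023157, -0.00121435,  0.00100808,
        0.00138429]), 'effort': array([-1.52364184e-03, -5.02128088e+01, -3.56865728e+01,  7.27656484e-02,
        2.98161793e-02, -1.84198079e-04]), 'tcp_pos': array([190.09102082, 646.9805609 , 248.41842335]), 'ee_rot': array([-1.95535005e-04,  1.42437835e-01,  9.89803138e-01, -1.08349617e-03]), 'contact_force': array([ 0.06664112,  0.21773545, -0.16721813]), 'wrist_torque': array([ 0.00839189, -0.00971061, -0.00704135]), 'gripper_force': 0.0, 'width': 88.09228122905891} 11.0
{'intrinsics': array([[516.42127297,   0.        , 319.17928826],
       [  0.        , 516.42127297, 198.36961105],
       [  0.        ,   0.        ,   1.        ]]), 'dist': array([-0.16281667,  0.        ,  0.        ,  0.        ,  0.        ]), 'extrinsics': array([[ 7.35858214e-01, -6.77134145e-01,  1.42759153e-03,
        -3.79244722e+02],
       [-4.12118449e-01, -4.49530033e-01, -7.92515699e-01,
         3.38922552e+02],
       [ 5.37281186e-01,  5.82590850e-01, -6.09849841e-01,
         8.24035415e+02],
       [ 0.00000000e+00,  0.00000000e+00,  0.00000000e+00,
         1.00000000e+00]])}
{'intrinsics': array([[430.74122434,   0.        , 319.15256847],
       [  0.        , 430.74122434, 201.13929759],
       [  0.        ,   0.        ,   1.        ]]), 'dist': array([-0.05748695,  0.        ,  0.        ,  0.        ,  0.        ]), 'extrinsics': array([[ 7.98013317e-03, -9.99329031e-01,  3.57463945e-02,
         6.05165948e+01],
       [-9.98545107e-01, -9.87012575e-03, -5.30117876e-02,
         5.88834275e+02],
       [ 5.33290398e-02, -3.52713463e-02, -9.97953880e-01,
         9.24283135e+02],
       [ 0.00000000e+00,  0.00000000e+00,  0.00000000e+00,
         1.00000000e+00]])}
```

View pics/side0.png

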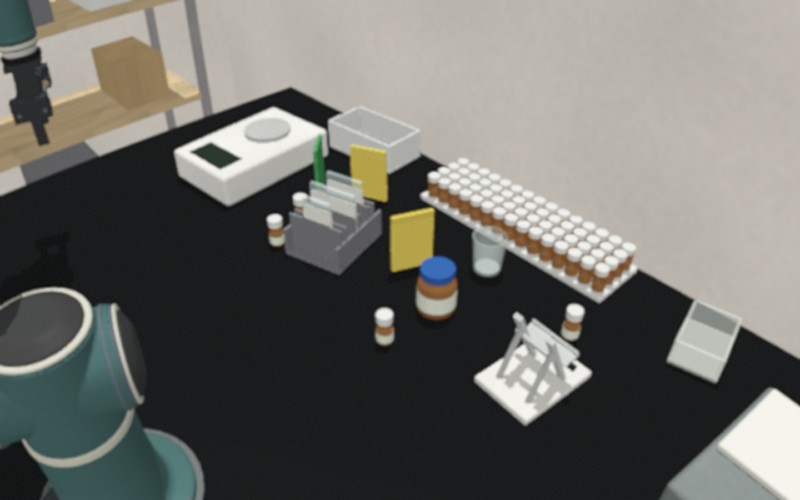

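View pics/top0.png

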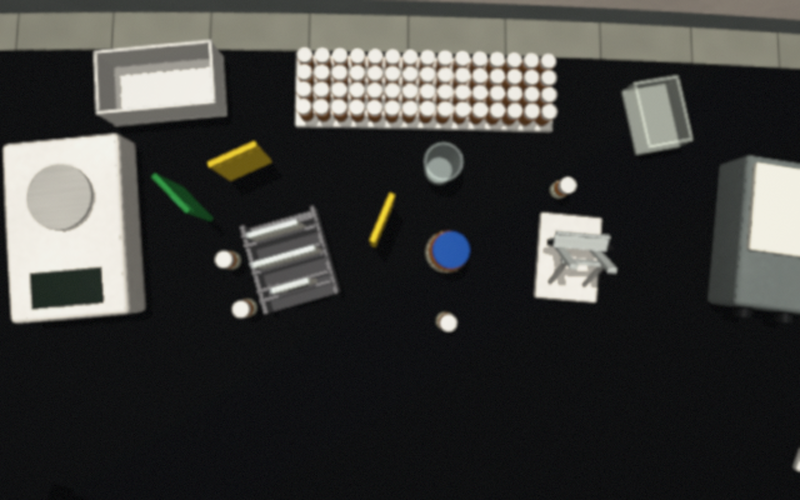

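```bash
python3 - <<'E'
import cv2
t=cv2.imread("raw_top.png"); s=cv2.imread("raw_side.png")
def crop(im,x,y,w,h,k,n): cv2.imwrite("pics/"+n,cv2.resize(im[y:y+h,x:x+w],None,fx=k,fy=k,interpolation=cv2.INTER_CUBIC))
import numpy as np
a=cv2.resize(t[160:255,180:275],None,fx=6,fy=6,interpolation=cv2.INTER_CUBIC)
crop(t,180,160,100,95,6,"c_rack_top.png")
crop(t,420,160,80,85,7,"c_stand_top.png")
crop(s,370,240,110,105,5.7,"c_stand_side.png") if 0 else crop(s,370,240,110,105,5.5,"c_stand_side.png")
crop(s,220,130,95,95,6,"c_rack_side.png")
E
```

```text
(no output)
```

View pics/c_rack_top.png

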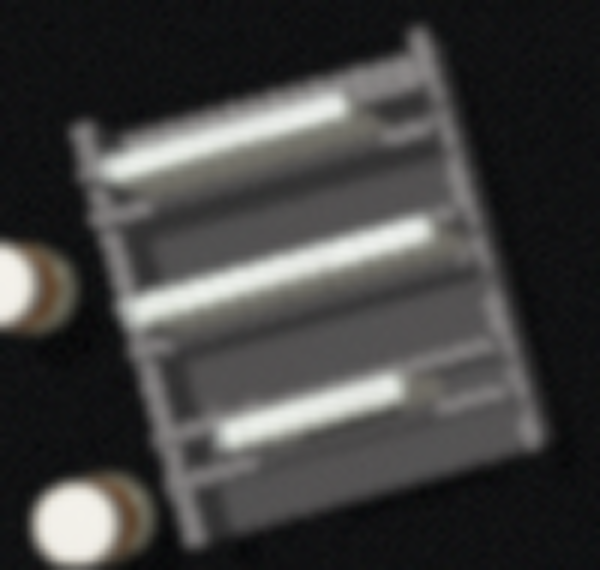

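View pics/c_stand_top.png

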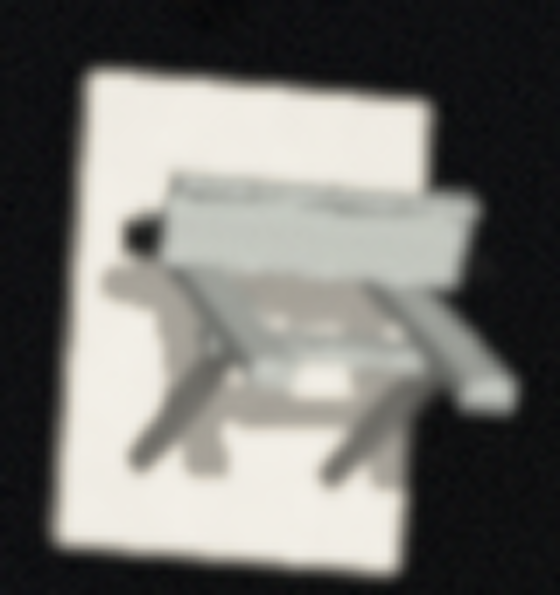

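View pics/c_stand_side.png

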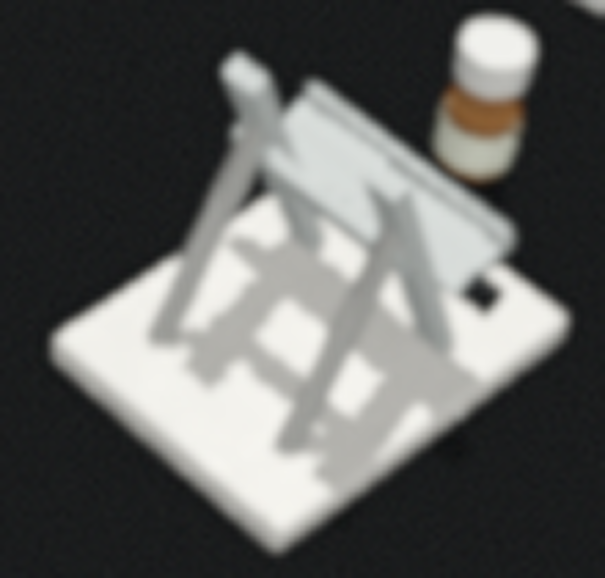

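View pics/c_rack_side.png

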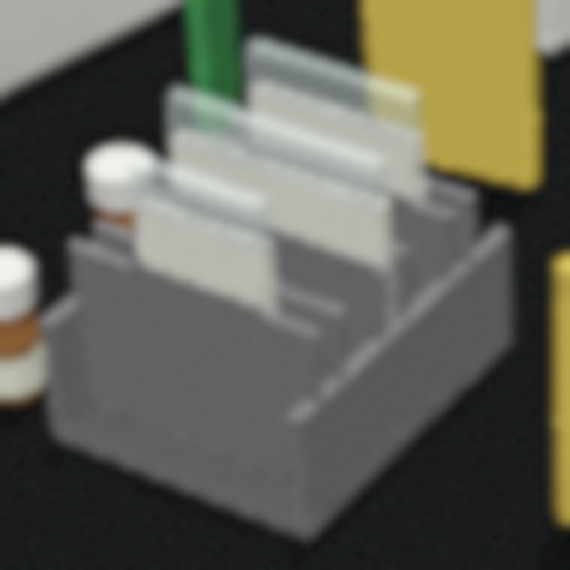

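The far plate (largest world x) is the middle-width one: its top edge is 42 px long, against 53 px for the centre plate and 32 px for the near one. The stand's front faces away from the robot (+x). I'll fit both poses.

```bash
cat > h.py <<'E'
import numpy as np, cv2
from cell import arm
CI={n:arm.camera_info(n) for n in("side","top")}
def proj(n,P):
    c=CI[n];E=c["extrinsics"]
    return cv2.projectPoints(np.atleast_2d(P).astype(float),cv2.Rodrigues(E[:3,:3])[0],E[:3,3],c["intrinsics"],c["dist"])[0][:,0]
def Rz(a): return np.array([[np.cos(a),-np.sin(a),0],[np.sin(a),np.cos(a),0],[0,0,1]])
def uncrop(p,k,o): return (np.array(p,float)+.5)/k-.5+np.array(o)
E
cat > fit.py <<'E'
from h import *
from scipy.optimize import least_squares
# plates: far/middle/near; top-edge ends (y=+w/2 is image left), z=128
T=lambda p:uncrop(p,6,(180,160)); S=lambda p:uncrop(p,6,(220,130))
ends=[(80,(104,169),(349,105)),(100,(128,313),(437,228)),(60,(217,436),(405,384))]
for dz in (128,):
  def res(v):
    r=[]
    for i,(w,l,q) in enumerate(ends):
        c=np.array([v[1+2*i],v[2+2*i],dz])
        P=[c+Rz(v[0])@[0,w/2,0],c+Rz(v[0])@[0,-w/2,0]]
        r.append(proj("top",P)-[T(l),T(q)])
    return np.ravel(r)
  s=least_squares(res,[0.2,700,250,650,250,600,250]); print(np.degrees(s.x[0]),s.x[1:].round(1),s.fun.round(2))
v=s.x; c=np.array([v[1],v[2],128])
print("side pred middle", [( (proj("side",c+Rz(v[0])@[0,y,0])[0]-[220,130]+.5)*6).round(0) for y in(40,-40)])
# stand
T=lambda p:uncrop(p,7,(420,160)); S=lambda p:uncrop(p,5.5,(370,240))
foot=lambda x,y:("f",x,y,12); b=lambda x,y,z:("b",x,y,z); l=lambda x,y,z:("l",x,y,z)
obs=[("top",foot(75,55),T((88,68)),1),("top",foot(75,-55),T((432,100)),1),("top",foot(-75,-55),T((402,575)),1),("top",foot(-75,55),T((52,545)),1),
("side",foot(-75,55),S((50,340)),1),("side",foot(-75,-55),S((278,540)),1),("side",foot(75,-55),S((570,318)),1),
("top",l(25,46,4),T((172,175)),1),("top",l(25,-46,4),T((482,195)),1),("top",l(0,-46,0),T((460,287)),1),("top",l(0,46,0),T((163,262)),1),
("side",l(25,46,4),S((312,80)),1),("side",l(25,-46,4),S((515,235)),1),("side",l(0,-46,0),S((455,287)),1),
("top",b(0,-31,105),T((490,378)),.5),("top",b(0,31,105),T((275,362)),.5),("side",b(0,31,105),S((258,68)),.5),("side",b(0,-31,105),S((405,192)),.5)]
a=np.radians(25); Rb=np.array([[np.cos(a),0,-np.sin(a)],[0,1,0],[np.sin(a),0,np.cos(a)]])
def wp(o,v):
    k,x,y,z=o; p=np.array([x,y,z],float)
    if k=="l": p[2]+=v[4]
    if k!="f": p=Rb@p+[v[3],0,32]
    return Rz(v[2])@p+[v[0],v[1],0]
f=lambda v:np.ravel([w*(proj(n,wp(o,v))[0]-q) for n,o,q,w in obs])
s=least_squares(f,[600,-150,0,0,22],loss="soft_l1"); v=s.x
print(v.round(2),np.degrees(v[2])); print(f(v).reshape(-1,2).round(1))
for z in (5,22.5,40): print(z,wp(b(0,0,z),v).round(1))
E
python3 fit.py
```

```text
15.812255897061943 [616.1 264.7 573.8 246.  529.6 236.2] [ 0.13  0.14 -0.13 -0.14  0.33 -0.19 -0.33  0.19  0.38 -0.16 -0.38  0.17]
side pred middle [array([254.,  47.]), array([418., 101.])]
[ 581.15 -236.64    6.2    28.4    33.15] 355.5147417734477
[[ 1.1  0.7]
 [-0.1  0.7]
 [-0.2 -0.2]
 [ 1.4 -0. ]
 [ 0.4 -0.5]
 [ 0.2 -1.2]
 [-0.6 -0.1]
 [ 1.2  0.9]
 [-0.1  2.1]
 [-0.4 -0.7]
 [-0.3 -1. ]
 [-0.4  0.6]
 [-1.1 -0.8]
 [ 1.2  0.3]
 [ 0.4 -0.4]
 [ 0.4 -0.6]
 [ 0.  -0.4]
 [-0.6 -2.1]]
5 [ 607.3 -238.7   36.5]
22.5 [ 600.  -238.1   52.4]
40 [ 592.6 -237.5   68.3]
```

Call:
servo_tool(
  steps=[
    {"yaw": -0.1124,"gripper": 0.088},
    {"yaw": -0.1124},
    {"yaw": -0.1124},
    {"yaw": -0.1124},
    {"yaw": -0.1124},
    {"x": -0.0204,"y": -0.0322},
    {"x": -0.0204,"y": -0.0322},
    {"x": -0.0204,"y": -0.0322},
    {"x": -0.0204,"y": -0.0322},
    {"x": -0.0204,"y": -0.0322},
    {"x": -0.0204,"y": -0.0322},
    {"x": -0.0204,"y": -0.0322},
    {"x": -0.0204,"y": -0.0322},
    {"x": -0.0204,"y": -0.0322},
    {"x": -0.0204,"y": -0.0322},
    {"x": -0.0204,"y": -0.0322},
    {"x": -0.0204,"y": -0.0322},
    {"x": -0.0204,"y": -0.0322},
    {"x": -0.0204,"y": -0.0322},
    {"x": -0.0204,"y": -0.0322},
  ],
)

```text
validation failed for argument at $.st...
```

Call:
servo_tool(
  steps=[
    {"z": 0.03},
    {"z": 0.03},
    {"z": 0.02},
    {},
    {},
    {},
  ],
)

```text
validation failed for argument at $.st...
```

```bash
python3 - <<'E'
from h import *
from scipy.spatial.transform import Rotation as R
s=arm.state(); q=s["ee_rot"]; M=R.from_quat([q[1],q[2],q[3],q[0]]).as_matrix()
print(s["time_s"],s["tcp_pos"],M.round(4),s["qpos"].round(2))
ims=[]
im=arm.read_camera("side")[:,:,::-1]; tp=arm.read_camera("top")[:,:,::-1]
A=cv2.resize(im[115:205,225:305],None,fx=5,fy=5,interpolation=cv2.INTER_CUBIC)
B=cv2.resize(tp[140:230,170:250],None,fx=5,fy=5,interpolation=cv2.INTER_CUBIC)
cv2.imwrite("pics/hover.png",np.hstack([A,B]))
for sy in(-1,1):
  # fingertip inner corners at tool y=±44, x=±9, z=11
  for sx in (-1,1):
    P=s["tcp_pos"]+M@[9*sx,44.05*sy,11]
    print(sx,sy,((proj("side",P)[0]-[225,115]+.5)*5-.5).round(0),((proj("top",P)[0]-[170,140]+.5)*5-.5+[400,0]).round(0))
E
```

```text
0.1 [190.11916933 647.02991177 248.52367394] [[-9.594e-01  2.819e-01 -6.000e-04]
 [ 2.819e-01  9.594e-01 -1.900e-03]
 [ 0.000e+00 -2.000e-03 -1.000e+00]] [ 1.25  0.26  1.61 -0.    1.27 -0.04]
-1 -1 [-924.   -5.] [-454. 1466.]
1 -1 [-962.    5.] [-468. 1516.]
-1 1 [-927.  -79.] [-692. 1379.]
1 1 [-962.  -70.] [-705. 1430.]
```

View pics/hover.png

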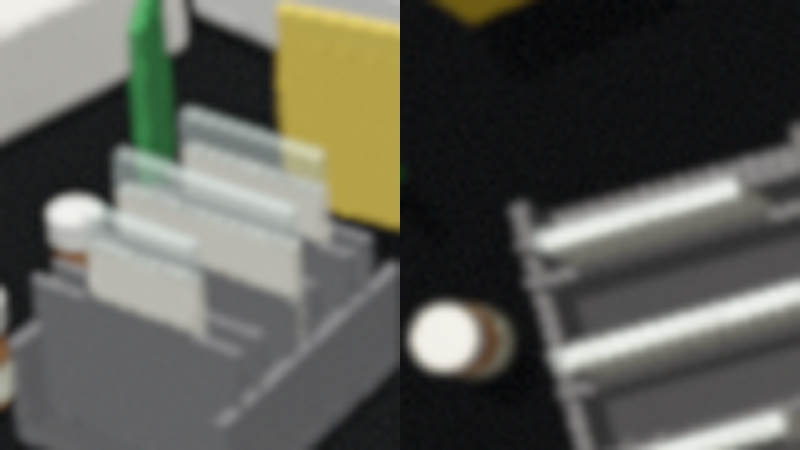

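Neither move ran: both were refused at validation, so the picture still shows the untouched scene. Perhaps every row needs all its keys, so I'll try full rows.

Call:
servo_tool(
  steps=[
    {"gripper": 0.088,"x": 0,"y": 0,"z": 0,"yaw": -0.1124},
    {"gripper": 0.088,"x": 0,"y": 0,"z": 0,"yaw": -0.1124},
    {"gripper": 0.088,"x": 0,"y": 0,"z": 0,"yaw": -0.1124},
    {"gripper": 0.088,"x": 0,"y": 0,"z": 0,"yaw": -0.1124},
    {"gripper": 0.088,"x": 0,"y": 0,"z": 0,"yaw": -0.1124},
  ],
)

```text
time_s: 0.62
tcp_pos: [190.2, 647.4, 249.3]
ee_rot: [-0.0, -0.14, 0.99, -0.0]
contact_force: [-1.0, 0.1, -0.8]
width: 87.8
gripper_force: 0.0
```

Call:
servo_tool(
  steps=[
    {"gripper": 0.088,"x": -0.0204,"y": -0.0322,"z": 0,"yaw": 0},
    {"gripper": 0.088,"x": -0.0204,"y": -0.0322,"z": 0,"yaw": 0},
    {"gripper": 0.088,"x": -0.0204,"y": -0.0322,"z": 0,"yaw": 0},
    {"gripper": 0.088,"x": -0.0204,"y": -0.0322,"z": 0,"yaw": 0},
    {"gripper": 0.088,"x": -0.0204,"y": -0.0322,"z": 0,"yaw": 0},
    {"gripper": 0.088,"x": -0.0204,"y": -0.0322,"z": 0,"yaw": 0},
    {"gripper": 0.088,"x": -0.0204,"y": -0.0322,"z": 0,"yaw": 0},
    {"gripper": 0.088,"x": -0.0204,"y": -0.0322,"z": 0,"yaw": 0},
    {"gripper": 0.088,"x": -0.0204,"y": -0.0322,"z": 0,"yaw": 0},
    {"gripper": 0.088,"x": -0.0204,"y": -0.0322,"z": 0,"yaw": 0},
    {"gripper": 0.088,"x": -0.0204,"y": -0.0322,"z": 0,"yaw": 0},
    {"gripper": 0.088,"x": -0.0204,"y": -0.0322,"z": 0,"yaw": 0},
    {"gripper": 0.088,"x": -0.0204,"y": -0.0322,"z": 0,"yaw": 0},
    {"gripper": 0.088,"x": -0.0204,"y": -0.0322,"z": 0,"yaw": 0},
    {"gripper": 0.088,"x": -0.0204,"y": -0.0322,"z": 0,"yaw": 0},
    {"gripper": 0.088,"x": 0,"y": 0,"z": 0.03,"yaw": 0},
    {"gripper": 0.088,"x": 0,"y": 0,"z": 0.03,"yaw": 0},
    {"gripper": 0.088,"x": 0,"y": 0,"z": 0.015,"yaw": 0},
    {"gripper": 0.088,"x": 0,"y": 0,"z": 0,"yaw": 0},
    {"gripper": 0.088,"x": 0,"y": 0,"z": 0,"yaw": 0},
  ],
)

```text
time_s: 2.28
tcp_pos: [615.6, 265.9, 173.3]
ee_rot: [-0.002, -0.138, 0.99, -0.0]
contact_force: [0.5, 0.2, 0.4]
width: 88.2
gripper_force: 0.0
```

```bash
cat > look.py <<'E'
from h import *
from scipy.spatial.transform import Rotation as R
s=arm.state(); q=s["ee_rot"]; M=R.from_quat([q[1],q[2],q[3],q[0]]).as_matrix()
E
python3 - <<'E'
from look import *
print(s["time_s"],s["tcp_pos"],M.round(4),s["qpos"].round(2))
im=arm.read_camera("side")[:,:,::-1]; tp=arm.read_camera("top")[:,:,::-1]
A=cv2.resize(im[100:190,225:305],None,fx=5,fy=5,interpolation=cv2.INTER_CUBIC)
B=cv2.resize(tp[140:230,170:250],None,fx=5,fy=5,interpolation=cv2.INTER_CUBIC)
cv2.imwrite("pics/hover2.png",np.hstack([A,B]))
for sy in(-1,1):
  for sx in (-1,1):
    P=s["tcp_pos"]+M@[9*sx,44.05*sy,11]
    print(sx,sy,((proj("side",P)[0]-[225,100]+.5)*5-.5).round(0),((proj("top",P)[0]-[170,140]+.5)*5-.5+[400,0]).round(0))
E
```

```text
2.2833 [615.57815707 265.92288471 173.28731405] [[-9.621e-01 -2.726e-01 -2.900e-03]
 [-2.726e-01  9.621e-01 -1.100e-03]
 [ 3.100e-03 -3.000e-04 -1.000e+00]] [ 0.37  0.31  1.69 -0.    1.15 -1.48]
-1 -1 [336. 164.] [727. 152.]
1 -1 [314. 181.] [739. 199.]
-1 1 [184. 116.] [494. 214.]
1 1 [161. 132.] [506. 262.]
```

View pics/hover2.png

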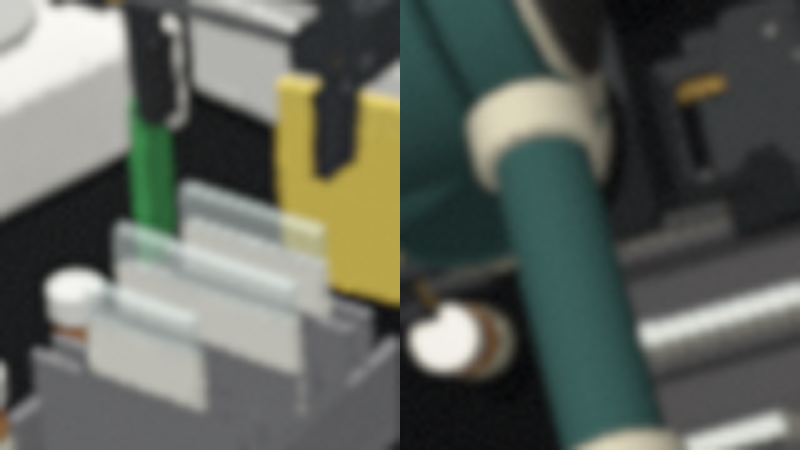

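Side view: the finger tips (about u 175 and 328 in the crop) line up with the plate ends (182 and 325), so the gripper is centred to about 1 mm. I'll descend gently over the plate edges.

Call:
servo_tool(
  steps=[
    {"gripper": 0.088,"x": 0,"y": 0,"z": 0.015,"yaw": 0},
    {"gripper": 0.088,"x": 0,"y": 0,"z": 0.01,"yaw": 0},
    {"gripper": 0.088,"x": 0,"y": 0,"z": 0.005,"yaw": 0},
    {"gripper": 0.088,"x": 0,"y": 0,"z": 0.003,"yaw": 0},
    {"gripper": 0.088,"x": 0,"y": 0,"z": 0.002,"yaw": 0},
    {"gripper": 0.088,"x": 0,"y": 0,"z": 0.001,"yaw": 0},
    {"gripper": 0.088,"x": 0,"y": 0,"z": 0,"yaw": 0},
    {"gripper": 0.088,"x": 0,"y": 0,"z": 0,"yaw": 0},
  ],
)

```text
time_s: 3.05
tcp_pos: [616.7, 266.5, 139.2]
ee_rot: [0.0, -0.138, 0.99, 0.0]
contact_force: [0.1, 0.1, -0.1]
width: 88.0
gripper_force: 0.0
```

Call:
servo_tool(
  steps=[
    {"gripper": 0.088,"x": 0,"y": 0,"z": 0.001,"yaw": 0},
    {"gripper": 0.088,"x": 0,"y": 0,"z": 0.001,"yaw": 0},
    {"gripper": 0.088,"x": 0,"y": 0,"z": 0.001,"yaw": 0},
    {"gripper": 0.088,"x": 0,"y": 0,"z": 0.001,"yaw": 0},
    {"gripper": 0.088,"x": 0,"y": 0,"z": 0,"yaw": 0},
  ],
)

```text
time_s: 3.47
tcp_pos: [616.2, 266.3, 134.4]
ee_rot: [-0.0, -0.138, 0.99, -0.0]
contact_force: [0.6, 0.4, 0.5]
width: 87.9
gripper_force: 0.0
```

Call:
servo_tool(
  steps=[
    {"gripper": 0.088,"x": 0,"y": 0,"z": 0.003,"yaw": 0},
    {"gripper": 0.088,"x": 0,"y": 0,"z": 0.003,"yaw": 0},
    {"gripper": 0.088,"x": 0,"y": 0,"z": 0.003,"yaw": 0},
    {"gripper": 0.088,"x": 0,"y": 0,"z": 0.0005,"yaw": 0},
    {"gripper": 0.088,"x": 0,"y": 0,"z": 0,"yaw": 0},
    {"gripper": 0.088,"x": 0,"y": 0,"z": 0,"yaw": 0},
  ],
)

```text
time_s: 3.97
tcp_pos: [616.3, 266.3, 125.0]
ee_rot: [-0.0, -0.138, 0.99, -0.0]
contact_force: [-0.7, -0.4, -0.3]
width: 88.0
gripper_force: 0.0
```

Call:
servo_tool(
  steps=[
    {"gripper": 0.07,"x": 0,"y": 0,"z": 0,"yaw": 0},
    {"gripper": 0.07,"x": 0,"y": 0,"z": 0,"yaw": 0},
    {"gripper": 0.07,"x": 0,"y": 0,"z": 0,"yaw": 0},
    {"gripper": 0.07,"x": 0,"y": 0,"z": 0,"yaw": 0},
  ],
  newtons=10,
)

```text
time_s: 4.3
tcp_pos: [616.7, 265.6, 125.6]
ee_rot: [0.0, -0.138, 0.99, -0.001]
contact_force: [-0.3, -4.3, 2.3]
width: 79.8
gripper_force: 10.0
```

Call:
servo_tool(
  steps=[
    {"gripper": 0.07,"x": 0,"y": 0,"z": 0,"yaw": 0},
    {"gripper": 0.07,"x": 0,"y": 0,"z": 0,"yaw": 0},
    {"gripper": 0.07,"x": 0,"y": 0,"z": 0,"yaw": 0},
    {"gripper": 0.07,"x": 0,"y": 0,"z": -0.002,"yaw": 0},
    {"gripper": 0.07,"x": 0,"y": 0,"z": -0.003,"yaw": 0},
    {"gripper": 0.07,"x": 0,"y": 0,"z": -0.004,"yaw": 0},
    {"gripper": 0.07,"x": 0,"y": 0,"z": -0.004,"yaw": 0},
  ],
  newtons=45,
)

```text
time_s: 4.88
tcp_pos: [615.5, 266.9, 137.1]
ee_rot: [-0.001, -0.138, 0.99, 0.0]
contact_force: [1.8, 0.4, -7.7]
width: 78.9
gripper_force: 45.0
```

Call:
servo_tool(
  steps=[
    {"gripper": 0.07,"x": 0,"y": 0,"z": -0.006,"yaw": 0},
    {"gripper": 0.07,"x": 0,"y": 0,"z": -0.006,"yaw": 0},
    {"gripper": 0.07,"x": 0,"y": 0,"z": -0.006,"yaw": 0},
    {"gripper": 0.07,"x": 0,"y": 0,"z": -0.006,"yaw": 0},
    {"gripper": 0.07,"x": 0,"y": 0,"z": -0.006,"yaw": 0},
    {"gripper": 0.07,"x": 0,"y": 0,"z": -0.01,"yaw": 0},
    {"gripper": 0.07,"x": 0,"y": 0,"z": -0.01,"yaw": 0},
    {"gripper": 0.07,"x": 0,"y": 0,"z": -0.01,"yaw": 0},
    {"gripper": 0.07,"x": 0,"y": 0,"z": -0.01,"yaw": 0},
    {"gripper": 0.07,"x": 0,"y": 0,"z": -0.01,"yaw": 0},
    {"gripper": 0.07,"x": 0,"y": 0,"z": -0.015,"yaw": 0},
    {"gripper": 0.07,"x": 0,"y": 0,"z": -0.015,"yaw": 0},
    {"gripper": 0.07,"x": 0,"y": 0,"z": -0.015,"yaw": 0},
    {"gripper": 0.07,"x": 0,"y": 0,"z": -0.01,"yaw": 0},
    {"gripper": 0.07,"x": 0,"y": 0,"z": 0,"yaw": 0},
    {"gripper": 0.07,"x": 0,"y": 0,"z": 0,"yaw": 0},
  ],
)

```text
time_s: 6.22
tcp_pos: [616.9, 266.6, 274.4]
ee_rot: [0.001, -0.138, 0.99, 0.0]
contact_force: [-0.3, 1.2, -2.7]
width: 79.2
gripper_force: 45.0
```

```bash
python3 - <<'E'
from look import *
print(s["time_s"],s["tcp_pos"],s["contact_force"],s["width"],s["qpos"].round(2))
im=arm.read_camera("side")[:,:,::-1]
A=cv2.resize(im[60:180,220:340],None,fx=5,fy=5,interpolation=cv2.INTER_CUBIC)
cv2.imwrite("pics/lifted.png",A)
c=s["tcp_pos"]
for y in(40,-40):
  for z in (0,-14+ -3+0):pass
for z,n in ((3,"top(bite14)"),(-97,"0"),(-117,"bottom")):
  for y in (40,-40): print(n,y,((proj("side",c+M@[0,y,-z])[0]-[220,60]+.5)*5-.5).round(0))
E
```

```text
6.2167 [616.87611965 266.55264707 274.39508747] [-0.33569944  1.21835747 -2.654052  ] 79.19420727437891 [ 0.37  0.24  1.58  0.    1.31 -1.48]
top(bite14) 40 [190. 103.]
top(bite14) -40 [336. 143.]
0 40 [204. 297.]
0 -40 [343. 340.]
bottom 40 [207. 333.]
bottom -40 [345. 378.]
```

View pics/lifted.png

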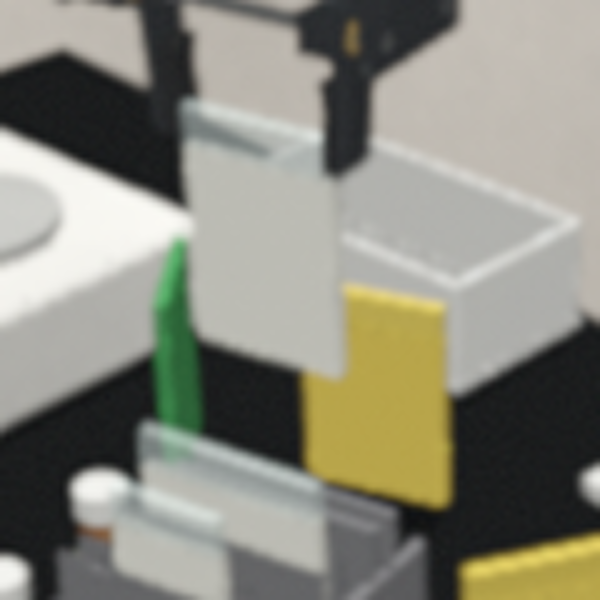

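Call:
servo_tool(
  steps=[
    {"gripper": 0.07,"x": 0,"y": 0,"z": 0,"yaw": 0.05},
    {"gripper": 0.07,"x": 0,"y": 0,"z": 0,"yaw": 0.1},
    {"gripper": 0.07,"x": 0,"y": 0,"z": 0,"yaw": 0.1},
    {"gripper": 0.07,"x": 0,"y": 0,"z": 0,"yaw": 0.07},
    {"gripper": 0.07,"x": 0,"y": 0,"z": 0,"yaw": 0.034},
  ],
)

```text
time_s: 6.68
tcp_pos: [615.6, 266.0, 271.2]
ee_rot: [-0.001, 0.041, 0.999, -0.001]
contact_force: [-0.1, -0.1, -2.0]
width: 78.9
gripper_force: 45.0
```

Call:
servo_tool(
  steps=[
    {"gripper": 0.07,"x": 0,"y": -0.01,"z": 0,"yaw": 0},
    {"gripper": 0.07,"x": 0,"y": -0.02,"z": 0,"yaw": 0},
    {"gripper": 0.07,"x": 0,"y": -0.03,"z": 0,"yaw": 0},
    {"gripper": 0.07,"x": -0.0014,"y": -0.0345,"z": 0,"yaw": 0},
    {"gripper": 0.07,"x": -0.0014,"y": -0.0345,"z": 0,"yaw": 0},
    {"gripper": 0.07,"x": -0.0014,"y": -0.0345,"z": 0,"yaw": 0},
    {"gripper": 0.07,"x": -0.0014,"y": -0.0345,"z": 0,"yaw": 0},
    {"gripper": 0.07,"x": -0.0014,"y": -0.0345,"z": 0,"yaw": 0},
    {"gripper": 0.07,"x": -0.0014,"y": -0.0345,"z": 0,"yaw": 0},
    {"gripper": 0.07,"x": -0.0014,"y": -0.0345,"z": 0,"yaw": 0},
    {"gripper": 0.07,"x": -0.0014,"y": -0.0345,"z": 0,"yaw": 0},
    {"gripper": 0.07,"x": -0.0014,"y": -0.0345,"z": 0,"yaw": 0},
    {"gripper": 0.07,"x": -0.0014,"y": -0.0345,"z": 0,"yaw": 0},
    {"gripper": 0.07,"x": -0.0014,"y": -0.0345,"z": 0,"yaw": 0},
    {"gripper": 0.07,"x": -0.0014,"y": -0.0345,"z": 0,"yaw": 0},
    {"gripper": 0.07,"x": 0,"y": -0.02,"z": 0,"yaw": 0},
    {"gripper": 0.07,"x": 0,"y": -0.0105,"z": 0,"yaw": 0},
    {"gripper": 0.07,"x": 0,"y": 0,"z": 0,"yaw": 0},
    {"gripper": 0.07,"x": 0,"y": 0,"z": 0,"yaw": 0},
    {"gripper": 0.07,"x": 0,"y": 0,"z": 0,"yaw": 0},
  ],
)

```text
time_s: 8.35
tcp_pos: [593.8, -236.6, 272.8]
ee_rot: [-0.0, 0.038, 0.999, 0.001]
contact_force: [-0.4, 0.7, -2.3]
width: 78.8
gripper_force: 45.0
```

```bash
python3 - <<'E'
from look import *
print(s["time_s"],s["tcp_pos"],M.round(4),s["contact_force"],s["width"],s["qpos"].round(2))
im=arm.read_camera("side")[:,:,::-1]; cv2.imwrite("raw_side2.png",im)
cv2.imwrite("raw_top2.png",arm.read_camera("top")[:,:,::-1])
c=s["tcp_pos"]
print(proj("side",c+M@[0,0,117]))
E
```

```text
8.35 [ 593.77738946 -236.60095988  272.75022446] [[-9.971e-01  7.670e-02 -7.000e-04]
 [ 7.670e-02  9.971e-01  1.200e-03]
 [ 8.000e-04  1.100e-03 -1.000e+00]] [-0.36200814  0.66875101 -2.30529351] 78.76195584615212 [-0.42  0.18  1.66  0.    1.3  -1.91]
[[441.54084441 241.65978855]]
```

Call:
servo_tool(
  steps=[
    {"gripper": 0.07,"x": 0,"y": 0,"z": 0.01,"yaw": 0},
    {"gripper": 0.07,"x": 0,"y": 0,"z": 0.015,"yaw": 0},
    {"gripper": 0.07,"x": 0,"y": -0.0005,"z": 0.015,"yaw": 0},
    {"gripper": 0.07,"x": 0,"y": 0,"z": 0.015,"yaw": 0},
    {"gripper": 0.07,"x": 0,"y": 0,"z": 0.008,"yaw": 0},
    {"gripper": 0.07,"x": 0,"y": 0,"z": 0.005,"yaw": 0},
    {"gripper": 0.07,"x": 0,"y": 0,"z": 0,"yaw": 0},
    {"gripper": 0.07,"x": 0,"y": 0,"z": 0,"yaw": 0},
  ],
)

```text
time_s: 9.12
tcp_pos: [594.1, -238.1, 205.4]
ee_rot: [0.0, 0.039, 0.999, -0.0]
contact_force: [0.8, -0.5, -2.3]
width: 78.7
gripper_force: 45.0
```

```bash
python3 - <<'E'
from look import *
print(s["time_s"],s["tcp_pos"],s["contact_force"])
im=arm.read_camera("side")[:,:,::-1]; cv2.imwrite("raw_side3.png",im)
tp=arm.read_camera("top")[:,:,::-1]; cv2.imwrite("raw_top3.png",tp)
A=cv2.resize(im[230:340,375:485],(480,480),interpolation=cv2.INTER_CUBIC)
B=cv2.resize(tp[160:250,420:480],(320,480),interpolation=cv2.INTER_CUBIC)
cv2.imwrite("pics/pre.png",np.hstack([A,B]))
c=s["tcp_pos"]; k=480/110
for x in (-4,4):
  for y in (40,-40): print("bottom",-x,y,((proj("side",c+M@[x,y,117])[0]-[375,230]+.5)*k-.5).round(0))
E
```

```text
9.1167 [ 594.1496417 -238.1359918  205.3691252] [ 0.80897893 -0.4949657  -2.28304656]
bottom 4 40 [210. 116.]
bottom 4 -40 [349. 219.]
bottom -4 40 [198. 124.]
bottom -4 -40 [337. 228.]
```

View pics/pre.png

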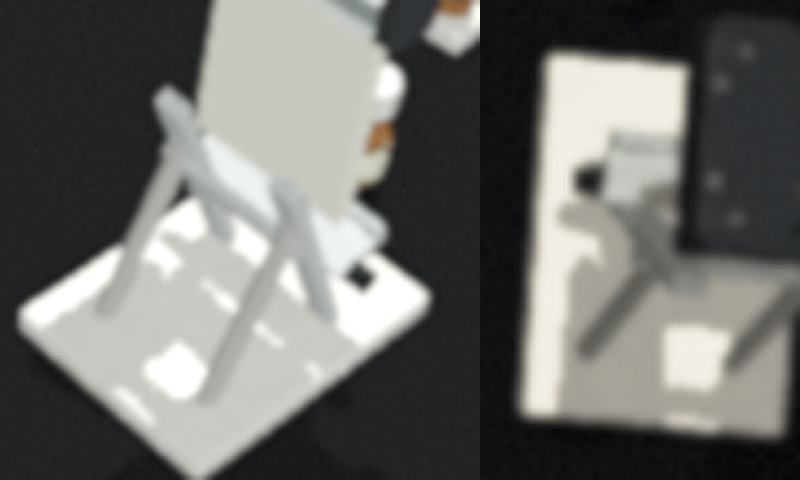

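Call:
servo_tool(
  steps=[
    {"gripper": 0.07,"x": -0.00127,"y": 0,"z": 0.00272,"yaw": 0},
    {"gripper": 0.07,"x": -0.00127,"y": 0,"z": 0.00272,"yaw": 0},
    {"gripper": 0.07,"x": -0.00127,"y": 0,"z": 0.00272,"yaw": 0},
    {"gripper": 0.07,"x": -0.00085,"y": 0,"z": 0.00181,"yaw": 0},
    {"gripper": 0.07,"x": 0,"y": 0,"z": 0,"yaw": 0},
  ],
)

```text
time_s: 9.63
tcp_pos: [598.4, -238.7, 194.5]
ee_rot: [-0.0, 0.039, 0.999, 0.0]
contact_force: [-0.7, -0.1, -2.8]
width: 79.5
gripper_force: 45.0
```

Call:
servo_tool(
  steps=[
    {"gripper": 0.07,"x": -0.00042,"y": 0,"z": 0.0009,"yaw": 0},
    {"gripper": 0.07,"x": -0.00042,"y": 0,"z": 0.0009,"yaw": 0},
    {"gripper": 0.07,"x": 0,"y": 0,"z": 0,"yaw": 0},
  ],
)

```text
time_s: 9.88
tcp_pos: [599.4, -238.8, 193.2]
ee_rot: [-0.0, 0.039, 0.999, 0.0]
contact_force: [-0.3, 0.1, -1.8]
width: 79.1
gripper_force: 45.0
```

Call:
servo_tool(
  steps=[
    {"gripper": 0.07,"x": -0.00042,"y": 0,"z": 0.0009,"yaw": 0},
    {"gripper": 0.07,"x": -0.00042,"y": 0,"z": 0.0009,"yaw": 0},
    {"gripper": 0.07,"x": 0,"y": 0,"z": 0,"yaw": 0},
  ],
)

```text
time_s: 10.13
tcp_pos: [600.2, -238.9, 191.5]
ee_rot: [-0.0, 0.039, 0.999, 0.0]
contact_force: [-0.5, 0.1, -2.8]
width: 79.1
gripper_force: 45.0
```

Call:
servo_tool(
  steps=[
    {"gripper": 0.07,"x": -0.00042,"y": 0,"z": 0.0009,"yaw": 0},
    {"gripper": 0.07,"x": -0.00042,"y": 0,"z": 0.0009,"yaw": 0},
    {"gripper": 0.07,"x": 0,"y": 0,"z": 0,"yaw": 0},
  ],
)

```text
time_s: 10.38
tcp_pos: [601.1, -238.9, 189.6]
ee_rot: [-0.0, 0.039, 0.999, 0.0]
contact_force: [-0.5, 0.3, -2.2]
width: 79.1
gripper_force: 45.0
```

Call:
servo_tool(
  steps=[
    {"gripper": 0.07,"x": -0.00042,"y": 0,"z": 0.0009,"yaw": 0},
    {"gripper": 0.07,"x": -0.00042,"y": 0,"z": 0.0009,"yaw": 0},
    {"gripper": 0.07,"x": 0,"y": 0,"z": 0,"yaw": 0},
  ],
)

```text
time_s: 10.63
tcp_pos: [601.9, -239.0, 187.8]
ee_rot: [-0.0, 0.039, 0.999, 0.0]
contact_force: [-0.4, -0.1, -1.7]
width: 79.0
gripper_force: 45.0
```

Call:
servo_tool(
  steps=[
    {"gripper": 0.07,"x": -0.00042,"y": 0,"z": 0.0009,"yaw": 0},
    {"gripper": 0.07,"x": -0.00042,"y": 0,"z": 0.0009,"yaw": 0},
    {"gripper": 0.07,"x": 0,"y": 0,"z": 0,"yaw": 0},
  ],
)

```text
time_s: 10.88
tcp_pos: [602.7, -239.1, 186.0]
ee_rot: [-0.0, 0.039, 0.999, 0.0]
contact_force: [0.4, 0.2, -1.8]
width: 79.4
gripper_force: 45.0
```

Call:
servo_tool(
  steps=[
    {"gripper": 0.07,"x": -0.00042,"y": 0,"z": 0.0009,"yaw": 0},
    {"gripper": 0.07,"x": -0.00042,"y": 0,"z": 0.0009,"yaw": 0},
    {"gripper": 0.07,"x": 0,"y": 0,"z": 0,"yaw": 0},
  ],
)

```text
time_s: 11.13
tcp_pos: [603.6, -239.1, 184.2]
ee_rot: [-0.0, 0.039, 0.999, 0.0]
contact_force: [-1.1, -0.7, -2.8]
width: 79.4
gripper_force: 45.0
```

Call:
servo_tool(
  steps=[
    {"gripper": 0.07,"x": -0.00042,"y": 0,"z": 0.0009,"yaw": 0},
    {"gripper": 0.07,"x": -0.00042,"y": 0,"z": 0.0009,"yaw": 0},
    {"gripper": 0.07,"x": 0,"y": 0,"z": 0,"yaw": 0},
  ],
)

```text
time_s: 11.38
tcp_pos: [605.1, -239.3, 183.8]
ee_rot: [0.001, 0.039, 0.999, -0.0]
contact_force: [-0.1, 1.7, 4.2]
width: 79.1
gripper_force: 45.0
```

Contact felt (z force −2.3 → +4.2 N). I'll ease off slightly and lighten the grip. Then I'll swing the plate back about its lower edge.

Call:
servo_tool(
  steps=[
    {"gripper": 0.07,"x": 0,"y": 0,"z": -0.0006,"yaw": 0},
    {"gripper": 0.07,"x": 0,"y": 0,"z": 0,"yaw": 0},
    {"gripper": 0.07,"x": 0,"y": 0,"z": 0,"yaw": 0},
  ],
  newtons=10,
)

```text
time_s: 11.63
tcp_pos: [604.7, -239.2, 183.7]
ee_rot: [0.0, 0.039, 0.999, -0.0]
contact_force: [0.0, 0.5, 2.7]
width: 79.8
gripper_force: 10.0
```

Call:
servo_tool(
  steps=[
    {"gripper": 0.07,"x": 0.0033,"y": 0,"z": 0.0002,"yaw": 0},
    {"gripper": 0.07,"x": 0.0033,"y": 0,"z": 0.0002,"yaw": 0},
    {"gripper": 0.07,"x": 0.0033,"y": 0,"z": 0.0004,"yaw": 0},
    {"gripper": 0.07,"x": 0,"y": 0,"z": 0,"yaw": 0},
  ],
)

```text
time_s: 11.97
tcp_pos: [594.0, -238.6, 182.8]
ee_rot: [0.0, 0.039, 0.999, -0.0]
contact_force: [-0.3, 1.2, 4.0]
width: 79.8
gripper_force: 10.0
```

Call:
servo_tool(
  steps=[
    {"gripper": 0.07,"x": 0.0033,"y": 0,"z": 0.0004,"yaw": 0},
    {"gripper": 0.07,"x": 0.0032,"y": 0,"z": 0.0005,"yaw": 0},
    {"gripper": 0.07,"x": 0.0032,"y": 0,"z": 0.0006,"yaw": 0},
    {"gripper": 0.07,"x": 0,"y": 0,"z": 0,"yaw": 0},
  ],
)

```text
time_s: 12.3
tcp_pos: [584.0, -237.8, 181.0]
ee_rot: [-0.0, 0.039, 0.999, -0.0]
contact_force: [-0.3, -0.2, 4.2]
width: 79.6
gripper_force: 10.0
```

Call:
servo_tool(
  steps=[
    {"gripper": 0.07,"x": 0.0032,"y": 0,"z": 0.0007,"yaw": 0},
    {"gripper": 0.07,"x": 0.0032,"y": 0,"z": 0.0008,"yaw": 0},
    {"gripper": 0.07,"x": 0.0032,"y": 0,"z": 0.0009,"yaw": 0},
    {"gripper": 0.07,"x": 0,"y": 0,"z": 0,"yaw": 0},
  ],
)

```text
time_s: 12.63
tcp_pos: [574.2, -237.0, 178.2]
ee_rot: [-0.001, 0.039, 0.999, -0.0]
contact_force: [-2.2, -0.5, 4.9]
width: 79.6
gripper_force: 10.0
```

Call:
servo_tool(
  steps=[
    {"gripper": 0.07,"x": 0.0031,"y": 0,"z": 0.001,"yaw": 0},
    {"gripper": 0.07,"x": 0.0031,"y": 0,"z": 0.0011,"yaw": 0},
    {"gripper": 0.07,"x": 0.0031,"y": 0,"z": 0.0012,"yaw": 0},
    {"gripper": 0.07,"x": 0,"y": 0,"z": 0,"yaw": 0},
  ],
)

```text
time_s: 12.97
tcp_pos: [564.8, -236.3, 174.7]
ee_rot: [-0.001, 0.039, 0.999, 0.0]
contact_force: [-2.3, -0.7, 3.8]
width: 79.6
gripper_force: 10.0
```

Call:
servo_tool(
  steps=[
    {"gripper": 0.07,"x": 0.003,"y": 0,"z": 0.0013,"yaw": 0},
    {"gripper": 0.07,"x": 0.003,"y": 0,"z": 0.0014,"yaw": 0},
    {"gripper": 0.07,"x": 0.002,"y": 0,"z": 0.0009,"yaw": 0},
    {"gripper": 0.07,"x": 0,"y": 0,"z": 0,"yaw": 0},
  ],
)

```text
time_s: 13.3
tcp_pos: [557.3, -235.7, 171.1]
ee_rot: [-0.001, 0.039, 0.999, -0.0]
contact_force: [-1.8, -1.7, 3.1]
width: 79.8
gripper_force: 10.0
```

```bash
cat > m.py <<'E'
from look import *
print(s["time_s"],s["tcp_pos"],s["contact_force"],s["wrist_torque"])
im=arm.read_camera("side"); cv2.imwrite("raw_side_now.png",im[:,:,::-1])
# backrest frame of the grip axis (4 mm above... tcp-4) using fit
a=np.radians(25); d=Rz(-6.2+2*np.pi).T@np.array([0,0,0]) ; v=[581.15,-236.64,6.2-2*np.pi,28.4]
p=s["tcp_pos"]+[0,0,-4]; q=Rz(v[2]).T@(p-[v[0],v[1],0])-[v[3],0,32]
print("xb,yb,zb",q[0]*np.cos(a)+q[2]*np.sin(a),q[1],-q[0]*np.sin(a)+q[2]*np.cos(a))
E
python3 m.py
```

```text
13.3 [ 557.26783324 -235.67012495  171.14099903] [-1.76426432 -1.74760249  3.07435136] [-0.25148905  0.21392165  0.0382579 ]
xb,yb,zb 9.731128123271617 -1.017833656688227 144.57389470527332
```

Call:
servo_tool(
  steps=[
    {"gripper": 0.07,"x": 0.0009,"y": 0.0004,"z": 0.0004,"yaw": 0},
    {"gripper": 0.07,"x": 0.0009,"y": 0.0004,"z": 0.0004,"yaw": 0},
    {"gripper": 0.07,"x": 0.0009,"y": 0,"z": 0.0004,"yaw": 0},
    {"gripper": 0.07,"x": 0,"y": 0,"z": 0,"yaw": 0},
  ],
)

```text
time_s: 13.68
tcp_pos: [555.4, -234.7, 170.3]
ee_rot: [-0.0, 0.039, 0.999, -0.0]
contact_force: [-1.1, -3.0, 1.8]
width: 80.2
gripper_force: 10.0
```

Call:
servo_tool(
  steps=[
    {"gripper": 0.07,"x": 0.0009,"y": 0,"z": 0.0004,"yaw": 0},
    {"gripper": 0.07,"x": 0.0009,"y": 0,"z": 0.0004,"yaw": 0},
    {"gripper": 0.07,"x": 0,"y": 0,"z": 0,"yaw": 0},
  ],
)

```text
time_s: 13.93
tcp_pos: [553.4, -234.2, 169.3]
ee_rot: [-0.0, 0.039, 0.999, 0.0]
contact_force: [-0.8, -0.8, 0.3]
width: 79.9
gripper_force: 10.0
```

Call:
servo_tool(
  steps=[
    {"gripper": 0.07,"x": -0.0027,"y": 0,"z": -0.0013,"yaw": 0},
    {"gripper": 0.07,"x": -0.0027,"y": 0,"z": -0.0013,"yaw": 0},
    {"gripper": 0.07,"x": -0.0027,"y": 0,"z": -0.0013,"yaw": 0},
    {"gripper": 0.07,"x": -0.0027,"y": 0,"z": -0.0013,"yaw": 0},
    {"gripper": 0.07,"x": 0,"y": 0,"z": 0,"yaw": 0},
    {"gripper": 0.07,"x": 0,"y": 0,"z": 0,"yaw": 0},
  ],
)

```text
time_s: 14.43
tcp_pos: [564.6, -234.9, 174.5]
ee_rot: [-0.0, 0.039, 0.999, 0.0]
contact_force: [1.2, 0.4, -2.8]
width: 79.8
gripper_force: 10.0
```

```bash
python3 m.py
```

```text
14.4333 [ 564.62064433 -234.90123301  174.46901649] [ 1.15695297  0.38493158 -2.84685929] [ 0.11984598  0.01030715 -0.01910874]
xb,yb,zb 17.720574792158757 0.35934021538601774 144.52041552676488
```

```bash
cat > tilt.py <<'E'
from look import *
im=arm.read_camera("side").astype(float).mean(2); bg=cv2.imread("raw_side.png").astype(float).mean(2)
p=s["tcp_pos"]+[0,0,-4]; yaw=6.2-2*np.pi
def side(t,f): # plate outline line points: x off f(+4 front), y
    a=np.radians(t); out=[]
    for h in np.arange(-80,-10,5.): # along plate from grip axis
        l=np.array([f*np.cos(a)-h*np.sin(a), 0, f*np.sin(a)+h*np.cos(a)])
        out.append(l)
    return np.array(out)
# score: edge contrast across silhouette on y=-40 (right: front face) and y=+40 (left: rear face)
sm=cv2.GaussianBlur(im,(0,0),.7)
def samp(q): return cv2.remap(sm.astype(np.float32),q[:,0].astype(np.float32)[None],q[:,1].astype(np.float32)[None],cv2.INTER_LINEAR)[0]
for nm,y,f in (("right",-40,4),("left",40,-4)):
  for t in range(0,34,2):
    P=p+(side(t,f)+[0,y,0])@Rz(yaw).T
    q=proj("side",P); 
    if t==22: print(nm,q[[0,-1]].round(1))
    n=np.array([1,0.])
    print(nm,t,[int(np.mean(abs(samp(q+n*(o+1.2))-samp(q+n*(o-1.2))))) for o in (-2,-1,0,1,2,3)])
q=proj("side",p+(side(22,4)+[0,-40,0])@Rz(yaw).T).round().astype(int)
for u,v in q[::2]: print(v,u-8,im[v,u-8:u+9].astype(int))
q=proj("side",p+(side(22,-4)+[0,40,0])@Rz(yaw).T).round().astype(int)
for u,v in q[::2]: print(v,u-8,im[v,u-8:u+9].astype(int))
E
python3 tilt.py
```

```text
right 0 [9, 6, 4, 5, 5, 7]
right 2 [8, 6, 4, 6, 6, 7]
right 4 [8, 6, 5, 6, 6, 9]
right 6 [8, 6, 6, 6, 7, 12]
right 8 [8, 6, 7, 7, 9, 14]
right 10 [8, 7, 8, 7, 12, 17]
right 12 [9, 8, 7, 9, 16, 21]
right 14 [10, 8, 6, 12, 19, 23]
right 16 [9, 5, 8, 17, 23, 22]
right 18 [5, 6, 15, 22, 23, 23]
right 20 [6, 14, 23, 25, 25, 23]
right [[455.1 276.2]
 [451.8 258.1]]
right 22 [14, 23, 26, 24, 21, 18]
right 24 [23, 24, 20, 15, 12, 12]
right 26 [18, 14, 11, 10, 12, 13]
right 28 [10, 9, 10, 12, 14, 17]
right 30 [8, 10, 12, 15, 18, 23]
right 32 [9, 11, 14, 17, 23, 30]
left 0 [10, 24, 40, 52, 56, 58]
left 2 [18, 33, 48, 56, 58, 53]
left 4 [27, 41, 52, 55, 55, 45]
left 6 [36, 47, 51, 54, 50, 38]
left 8 [42, 45, 48, 52, 45, 34]
left 10 [40, 39, 49, 51, 43, 30]
left 12 [31, 40, 52, 50, 38, 23]
left 14 [28, 46, 55, 49, 33, 16]
left 16 [36, 53, 57, 45, 24, 8]
left 18 [46, 61, 58, 35, 14, 3]
left 20 [59, 69, 49, 22, 6, 1]
left [[420.2 255.2]
 [415.1 236.8]]
left 22 [74, 62, 32, 10, 2, 1]
left 24 [72, 44, 18, 5, 1, 1]
left 26 [54, 27, 10, 2, 1, 1]
left 28 [37, 17, 6, 2, 1, 2]
left 30 [26, 12, 4, 2, 1, 2
[... 421 characters left out ...]
62 445 [180 169 149 118 102 110 123 119 107 102 105 108 108 111 111 111 111]
260 444 [176 150 109  69  51  47  48  52  55  63  76  92 100 104 106 106 107]
255 412 [157 173 180 183 184 183 181 180 182 183 183 183 183 182 183 183 183]
252 411 [152 179 184 177 159 136 137 163 179 183 183 183 183 183 183 183 182]
250 411 [ 77 118 136 117  78  80 133 172 184 183 183 183 183 183 183 183 183]
247 410 [ 32  33  34  33  34  60 121 168 182 183 183 183 183 183 183 183 182]
244 409 [ 34  32  35  33  33  49 106 157 179 183 183 183 184 184 185 187 188]
241 408 [ 35  33  34  31  33  41  86 142 173 183 183 185 186 189 192 193 193]
238 408 [ 33  35  34  32  36  67 127 172 188 190 192 192 191 188 185 183 184]
```

```bash
cat > tilt2.py <<'E'
from look import *
def model(p,t,yaw=6.2-2*np.pi):
    a=np.radians(t); r={}
    for nm,y in(("L",40),("R",-40)):
        h=np.arange(-110,5,2.)
        l=np.c_[-4*np.cos(a)-h*np.sin(a),0*h+y,-4*np.sin(a)+h*np.cos(a)]
        r[nm]=proj("side",p+l@Rz(yaw).T)
    return r
if __name__=="__main__":
    p=s["tcp_pos"]+[0,0,-4]
    for t in range(14,30,2):
        r=model(p,t); f=lambda n,v:np.interp(v,r[n][::-1,1],r[n][::-1,0]) if r[n][0,1]<r[n][-1,1] and 0 else np.interp(v,np.sort(r[n][:,1]),r[n][np.argsort(r[n][:,1]),0])
        print(t,[round(float(f("L",v)),1) for v in(238,244,250)],[round(float(f("R",v)),1) for v in(260,268,276)], "bottom",r["L"][0].round(1),r["R"][0].round(1))
E
python3 tilt2.py
```

```text
14 [414.3, 414.8, 415.3] [447.8, 447.8, 447.9] bottom [416.9 268. ] [447.9 292.1]
16 [414.5, 415.3, 416.1] [447.9, 448.3, 448.7] bottom [418.3 266.9] [449.3 290.9]
18 [414.8, 415.9, 416.9] [448.1, 448.8, 449.5] bottom [419.6 265.7] [450.8 289.6]
20 [415.1, 416.5, 417.8] [448.2, 449.3, 450.5] bottom [421.  264.4] [452.2 288.2]
22 [415.4, 417.1, 418.8] [448.4, 449.9, 451.5] bottom [422.4 263.1] [453.5 286.9]
24 [415.7, 417.8, 419.8] [448.5, 450.6, 452.6] bottom [423.8 261.8] [454.9 285.5]
26 [416.1, 418.5, 420.9] [448.7, 451.3, 453.8] bottom [425.1 260.5] [456.3 284. ]
28 [416.5, 419.3, 422.2] [449.0, 452.1, 455.1] bottom [426.4 259.1] [457.7 282.6]
```

The tilt measured from the picture is about 20.5°, so the plate is under-tilted as intended. I'll lift it 1 mm off the ledge and move it towards the rails so the lower edge meets them first.

Call:
servo_tool(
  steps=[
    {"gripper": 0.07,"x": 0.0004,"y": 0,"z": -0.001,"yaw": 0},
    {"gripper": 0.07,"x": 0.0009,"y": 0,"z": 0.0004,"yaw": 0},
    {"gripper": 0.07,"x": 0.0009,"y": 0,"z": 0.0004,"yaw": 0},
    {"gripper": 0.07,"x": 0.0009,"y": 0,"z": 0.0004,"yaw": 0},
    {"gripper": 0.07,"x": 0.0009,"y": 0,"z": 0.0004,"yaw": 0},
    {"gripper": 0.07,"x": 0,"y": 0,"z": 0,"yaw": 0},
    {"gripper": 0.07,"x": 0,"y": 0,"z": 0,"yaw": 0},
  ],
)

```text
time_s: 15.12
tcp_pos: [560.3, -235.0, 174.2]
ee_rot: [-0.0, 0.039, 0.999, 0.0]
contact_force: [-0.0, -0.0, -3.2]
width: 79.8
gripper_force: 10.0
```

Call:
servo_tool(
  steps=[
    {"gripper": 0.07,"x": 0.0009,"y": 0,"z": 0.0004,"yaw": 0},
    {"gripper": 0.07,"x": 0.0009,"y": 0,"z": 0.0004,"yaw": 0},
    {"gripper": 0.07,"x": 0.0009,"y": 0,"z": 0.0004,"yaw": 0},
    {"gripper": 0.07,"x": 0,"y": 0,"z": 0,"yaw": 0},
    {"gripper": 0.07,"x": 0,"y": 0,"z": 0,"yaw": 0},
  ],
)

```text
time_s: 15.53
tcp_pos: [557.8, -234.8, 173.1]
ee_rot: [0.0, 0.039, 0.999, -0.0]
contact_force: [0.8, 0.1, -1.6]
width: 79.6
gripper_force: 10.0
```

Call:
servo_tool(
  steps=[
    {"gripper": 0.07,"x": 0.0009,"y": 0,"z": 0.0004,"yaw": 0},
    {"gripper": 0.07,"x": 0.0009,"y": 0,"z": 0.0004,"yaw": 0},
    {"gripper": 0.07,"x": 0.0009,"y": 0,"z": 0.0004,"yaw": 0},
    {"gripper": 0.07,"x": 0,"y": 0,"z": 0,"yaw": 0},
    {"gripper": 0.07,"x": 0,"y": 0,"z": 0,"yaw": 0},
  ],
)

```text
time_s: 15.95
tcp_pos: [555.1, -234.7, 172.0]
ee_rot: [0.0, 0.039, 0.999, -0.0]
contact_force: [0.5, -0.1, -1.7]
width: 80.0
gripper_force: 10.0
```

```bash
cat > tilt3.py <<'E'
from tilt2 import *
from scipy.optimize import least_squares
im=arm.read_camera("side").astype(float).mean(2)
p=s["tcp_pos"]+[0,0,-4]
u0=np.interp(244,*(lambda r:(np.sort(r[:,1]),r[np.argsort(r[:,1]),0]))(model(p,23)["L"]))
V=np.arange(232,250); U=[]
for v in V:
    a=int(u0)-9; row=im[v,a:a+18]; k=np.where((row[:-1]<110)&(row[1:]>=110))[0]
    U.append(a+k[-1]+(110-row[k[-1]])/(row[k[-1]+1]-row[k[-1]]) if len(k) else np.nan)
U=np.array(U); print(U.round(1)); ok=abs(U-np.nanmedian(U))<4
def f(x):
    r=model(p,x[0])["L"]; i=np.argsort(r[:,1]); return np.interp(V[ok],r[i,1],r[i,0])+x[1]-U[ok]
q=least_squares(f,[22,-1],loss="soft_l1",f_scale=.2); print(s["time_s"],s["tcp_pos"],s["contact_force"],"tilt,off",q.x.round(2),"rms",f(q.x).std().round(2))
E
python3 tilt3.py; python3 m.py
```

```text
[408.9 408.5 408.5 409.  409.7 410.1 410.2 410.1 410.1 410.4 410.7 411.
 411.3 411.6 411.9 412.1 412.5 412.6]
15.95 [ 555.14819592 -234.65781356  172.01495169] [ 0.46950911 -0.13056739 -1.67090993] tilt,off [20.79 -1.08] rms 0.23
16.0 [ 555.15957888 -234.64071383  172.00466189] [ 0.3708631   0.21591339 -1.52603426] [ 0.01701874 -0.17227037 -0.03288713]
xb,yb,zb 8.114488219292049 -0.167155740398963 146.2806928086765
```

Call:
servo_tool(
  steps=[
    {"gripper": 0.07,"x": 0.0009,"y": 0,"z": 0.0004,"yaw": 0},
    {"gripper": 0.07,"x": 0.0009,"y": 0,"z": 0.0004,"yaw": 0},
    {"gripper": 0.07,"x": 0.0009,"y": 0,"z": 0.0004,"yaw": 0},
    {"gripper": 0.07,"x": 0,"y": 0,"z": 0,"yaw": 0},
    {"gripper": 0.07,"x": 0,"y": 0,"z": 0,"yaw": 0},
  ],
)

```text
time_s: 16.47
tcp_pos: [552.2, -234.4, 170.6]
ee_rot: [-0.0, 0.039, 0.999, -0.0]
contact_force: [0.3, -0.8, -0.5]
width: 79.8
gripper_force: 10.0
```

```bash
python3 tilt3.py
```

```text
[408.9 407.8 407.3 407.1 407.5 408.3 408.8 408.9 408.9 409.  409.3 409.7
 410.1 410.5 410.8 411.2 411.5 411.7]
16.4667 [ 552.2418754  -234.38072737  170.58110995] [ 0.3348491  -0.76696124 -0.53281647] tilt,off [22.33 -0.99] rms 0.37
```

Call:
servo_tool(
  steps=[
    {"gripper": 0.07,"x": 0.0009,"y": 0,"z": 0.0004,"yaw": 0},
    {"gripper": 0.07,"x": 0.0009,"y": 0,"z": 0.0004,"yaw": 0},
    {"gripper": 0.07,"x": 0,"y": 0,"z": 0,"yaw": 0},
    {"gripper": 0.07,"x": 0,"y": 0,"z": 0,"yaw": 0},
  ],
)

```text
time_s: 16.85
tcp_pos: [550.5, -234.2, 169.8]
ee_rot: [-0.0, 0.039, 0.999, -0.0]
contact_force: [1.1, -0.6, -1.8]
width: 79.9
gripper_force: 10.0
```

Call:
servo_tool(
  steps=[
    {"gripper": 0.07,"x": 0.0009,"y": 0,"z": 0.0004,"yaw": 0},
    {"gripper": 0.07,"x": 0,"y": 0,"z": 0,"yaw": 0},
    {"gripper": 0.07,"x": 0,"y": 0,"z": 0,"yaw": 0},
  ],
)

```text
time_s: 17.1
tcp_pos: [550.0, -234.2, 169.7]
ee_rot: [0.0, 0.039, 0.999, -0.0]
contact_force: [2.9, -0.7, -2.1]
width: 79.7
gripper_force: 10.0
```

```bash
python3 tilt3.py
```

```text
[  nan 407.8 406.8 406.3 406.2 406.5 407.4 408.1 408.2 408.  408.1 408.6
 409.2 409.7 410.2 410.5 410.8 411.1]
17.1 [ 550.02901909 -234.22492945  169.68271083] [ 2.94736461 -0.66570772 -2.08558396] tilt,off [24.18 -1.03] rms 0.4
```

Flush with the rails: x force is +2.9 N and the tilt about 25°. Now I'll lower along the rails to the ledge.

Call:
servo_tool(
  steps=[
    {"gripper": 0.07,"x": -0.00042,"y": 0,"z": 0.0009,"yaw": 0},
    {"gripper": 0.07,"x": 0,"y": 0,"z": 0,"yaw": 0},
    {"gripper": 0.07,"x": 0,"y": 0,"z": 0,"yaw": 0},
  ],
)

```text
time_s: 17.4
tcp_pos: [550.4, -234.2, 168.8]
ee_rot: [0.0, 0.039, 0.999, -0.0]
contact_force: [2.5, -0.3, 0.3]
width: 79.8
gripper_force: 10.0
```

Call:
servo_tool(
  steps=[
    {"gripper": 0.07,"x": -0.00021,"y": 0,"z": 0.00045,"yaw": 0},
    {"gripper": 0.07,"x": 0,"y": 0,"z": 0,"yaw": 0},
    {"gripper": 0.07,"x": 0,"y": 0,"z": 0,"yaw": 0},
  ],
)

```text
time_s: 17.65
tcp_pos: [550.5, -234.2, 168.3]
ee_rot: [0.0, 0.039, 0.999, -0.0]
contact_force: [2.3, 0.9, -0.4]
width: 79.6
gripper_force: 10.0
```

Call:
servo_tool(
  steps=[
    {"gripper": 0.07,"x": -0.00021,"y": 0,"z": 0.00045,"yaw": 0},
    {"gripper": 0.07,"x": 0,"y": 0,"z": 0,"yaw": 0},
    {"gripper": 0.07,"x": 0,"y": 0,"z": 0,"yaw": 0},
  ],
)

```text
time_s: 17.9
tcp_pos: [550.6, -234.3, 168.0]
ee_rot: [0.0, 0.039, 0.999, -0.0]
contact_force: [1.0, -0.4, 3.2]
width: 80.2
gripper_force: 10.0
```

Call:
servo_tool(
  steps=[
    {"gripper": 0.07,"x": -0.00021,"y": 0,"z": 0.00045,"yaw": 0},
    {"gripper": 0.07,"x": 0,"y": 0,"z": 0,"yaw": 0},
    {"gripper": 0.07,"x": 0,"y": 0,"z": 0,"yaw": 0},
  ],
)

```text
time_s: 18.15
tcp_pos: [550.6, -234.3, 168.0]
ee_rot: [-0.0, 0.039, 0.999, -0.0]
contact_force: [-0.4, 0.1, 4.9]
width: 79.7
gripper_force: 10.0
```

```bash
python3 m.py; python3 tilt3.py
```

```text
18.15 [ 550.60328754 -234.3176328   168.0036721 ] [-0.35176614  0.14529797  4.91247909] [ 0.25977677  0.03498996 -0.04507019]
xb,yb,zb 2.284144147670574 -0.2237714182637435 144.5848231140657
[  nan   nan 407.7 406.9 406.5 406.5 407.1 407.9 408.4 408.3 408.4 408.7
 409.1 409.7 410.1 410.5 410.8 411.2]
18.2 [ 550.61233291 -234.32338184  168.00522382] [-4.57073826e-03 -1.70644614e-01  6.69448919e+00] tilt,off [24.21 -0.96] rms 0.32
```

Call:
servo_tool(
  steps=[
    {"gripper": 0.07,"x": 0.0001,"y": 0,"z": -0.0004,"yaw": 0},
    {"gripper": 0.07,"x": 0,"y": 0,"z": 0,"yaw": 0},
    {"gripper": 0.07,"x": 0,"y": 0,"z": 0,"yaw": 0},
  ],
  newtons=4,
)

```text
time_s: 18.5
tcp_pos: [550.5, -234.3, 167.9]
ee_rot: [-0.0, 0.039, 0.999, -0.0]
contact_force: [0.6, 0.8, 5.8]
width: 79.7
gripper_force: 4.0
```

Call:
servo_tool(
  steps=[
    {"gripper": 0.07,"x": 0.0002,"y": 0,"z": -0.0005,"yaw": 0},
    {"gripper": 0.07,"x": 0,"y": 0,"z": 0,"yaw": 0},
    {"gripper": 0.082,"x": 0,"y": 0,"z": 0,"yaw": 0},
    {"gripper": 0.084,"x": 0,"y": 0,"z": 0,"yaw": 0},
    {"gripper": 0.086,"x": 0,"y": 0,"z": 0,"yaw": 0},
    {"gripper": 0.088,"x": 0,"y": 0,"z": 0,"yaw": 0},
    {"gripper": 0.088,"x": 0,"y": 0,"z": 0,"yaw": 0},
    {"gripper": 0.088,"x": 0,"y": 0,"z": 0,"yaw": 0},
  ],
)

```text
time_s: 19.17
tcp_pos: [550.2, -234.1, 167.8]
ee_rot: [-0.0, 0.039, 0.999, 0.0]
contact_force: [-0.3, 0.5, -0.1]
width: 88.2
gripper_force: 0.0
```

```bash
python3 tilt3.py
```

```text
[  nan   nan 407.7 406.9 406.5 406.5 407.2 408.  408.5 408.4 408.4 408.7
 409.2 409.7 410.1 410.5 410.8 411.1]
19.1667 [ 550.21074519 -234.14242818  167.83134757] [-0.26136438  0.50141726 -0.08013735] tilt,off [23.91 -0.62] rms 0.33
```

Released with no residual force, and the plate edge in the picture did not move. I'll retreat straight up.

Call:
servo_tool(
  steps=[
    {"gripper": 0.088,"x": 0,"y": 0,"z": -0.003,"yaw": 0},
    {"gripper": 0.088,"x": 0,"y": 0,"z": -0.006,"yaw": 0},
    {"gripper": 0.088,"x": 0,"y": 0,"z": -0.01,"yaw": 0},
    {"gripper": 0.088,"x": 0,"y": 0,"z": -0.02,"yaw": 0},
    {"gripper": 0.088,"x": 0,"y": 0,"z": -0.03,"yaw": 0},
    {"gripper": 0.088,"x": 0,"y": 0,"z": -0.03,"yaw": 0},
    {"gripper": 0.088,"x": 0,"y": 0,"z": -0.03,"yaw": 0},
    {"gripper": 0.088,"x": 0,"y": 0,"z": 0,"yaw": 0},
    {"gripper": 0.088,"x": 0,"y": 0,"z": 0,"yaw": 0},
  ],
)

```text
time_s: 19.97
tcp_pos: [552.0, -235.0, 301.5]
ee_rot: [0.003, 0.039, 0.999, -0.001]
contact_force: [0.1, -1.0, -0.4]
width: 87.9
gripper_force: 0.0
```

```bash
cp raw_side_now.png before.png; python3 - <<'E'
from look import *
old=cv2.imread("before.png").astype(float); im=arm.read_camera("side")[:,:,::-1].astype(float)
print(s["time_s"],s["tcp_pos"],s["contact_force"])
# plate region below the gripper: before release vs now; and bystanders/rack vs the start
st=cv2.imread("raw_side.png").astype(float)
d=lambda a,b,x0,x1,y0,y1: float((abs(a-b).mean(2)[y0:y1,x0:x1]>40).sum())
print("plate/stand lower", d(im,old,380,475,238,340),"rack other plates",d(im,st,225,305,150,215),"vial3,jar,beaker",d(im,st,295,370,200,280),d(im,st,370,410,175,225),"vials01",d(im,st,210,250,150,200),"vial2",d(im,st,445,470,240,275))
E
```

```text
19.9667 [ 551.96730942 -234.96493821  301.47094813] [ 0.12117325 -0.97314829 -0.42884646]
plate/stand lower 485.0 rack other plates 83.0 vial3,jar,beaker 0.0 3.0 vials01 0.0 vial2 22.0
```

```bash
python3 - <<'E'
from look import *
im=arm.read_camera("side").astype(float).mean(2); old=cv2.imread("before.png").astype(float).mean(2)
for v in (243,246,249):
    for I in (old,im): print(v,I[v,404:418].astype(int))
d=abs(im-old)>40; ys,xs=np.where(d[238:340,380:475]); 
print(np.histogram(ys+238,8),np.histogram(xs+380,8))
# square & centred check: fit plate on the rails, project bottom/top corners
yaw=-.0784;a=np.radians(25)
E
```

```text
243 [ 35  32  32  37  72 128 169 185 189 191 194 201 208 210]
243 [ 31  30  29  36  71 124 162 176 181 186 195 208 218 219]
246 [ 34  35  34  33  34  53 104 151 174 181 184 186 190 191]
246 [ 32  30  31  31  31  49  96 143 166 172 175 177 181 186]
249 [ 33  33  36  34  33  33  51 101 151 173 177 178 179 180]
249 [ 31  32  30  29  31  30  49 101 147 168 170 170 171 173]
(array([ 85, 136,  86,   3,   0,  20, 141,  20]), array([238.  , 248.25, 258.5 , 268.75, 279.  , 289.25, 299.5 , 309.75,
       320.  ])) (array([108,  73,   0,   0,   0,  86, 165,  59]), array([383.   , 394.375, 405.75 , 417.125, 428.5  , 439.875, 451.25 ,
       462.625, 474.   ]))
```

```bash
python3 -c "
from cell import arm
print(arm.close_job())"
```

```text
the job is handed in; nothing more can be done
None
```

The middle-width plate is on the stand's ledge, flat against the rails and let go, and the job was handed in at about 20 s; the last camera images showed it unmoved after release and no sign that the other plates or bystanders shifted, though no result came back.

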